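# Seal the coffee pods on the rotary sealer

### The arm

A 7-joint arm with a two-finger parallel gripper is mounted at the origin on the work surface. World frame = base frame: x ahead of the robot, y to its left, z up, the work surface at z = 0. Lengths are in m, angles in rad, forces in N, time in s.
With the tool pointing down it reaches from about 0.4 to 0.85 m from the base axis. Payload 10.4 kg.
Tool frame: the origin (TCP) lies on the centre line of the jaws, within the pads' length; the fingertips stand 11 mm ahead of it and the grasp point (between the pads) lies 8 mm behind it; z points along the fingers, y is the line along which they close (so a half turn about z gives the same grasp; the last joint's range is limited). The gripper opens to 87 mm and grips with 3 to 60 N. Pads are 19 mm wide; open, the fingers measure 117 mm over their backs; the gripper's body (75 mm by 190 mm) begins 51 mm behind the grasp point.
Start: joints at [1.278, 0.332, -0.065, 1.46, 0.022, 1.35, -0.088], TCP at [0.167, -0.602, 0.234] pointing down, gripper open.
Joint ranges: [-2.6, 2.6], [-0.5, 2.12], [-1.47, 1.34], [0.16, 2.42], [-1.27, 4.41], [0.06, 2.06], [-2.6, 2.6]. Speed limits (rad/s): [2.22, 2.22, 2.79, 2.79, 3.14, 3.14, 3.14].

### API

Orientations are given as a unit quaternion [x, y, z, w].
In Python, from bench import r gives the robot as it stands.
- The arm moves only by the shell command python3 -m pendant 'ROWS' [OPENING] [FORCE]. ROWS is JSON, a list of rows, each a list of 4 numbers: the shift along the tool's x, y, z in m, then the turn about the tool's z in rad. A call has 1 to 8 rows; each row shifts and turns the commanded pose from where the row before left it, along the tool's axes as they then stand; what a row does not reach is not made up. A row lasts 1/12 s, in which the tool goes at most 41.7 mm and 7.16 degrees, less where a joint would pass 70% of its speed; a pose out of reach is approached as far as the arm can. A call with a gripper value outside its range is refused whole. OPENING is the opening, from 0 (shut) to 1 (fully open), set as the call begins (- or left out, the last holds). The fingers move at their own pace and stop on an object; FORCE is the grip in N (left out, the last holds). Time passes only in rows, so rows that do not move let the fingers close. It gives the time, the measured TCP pose, the force, the opening and the grip force at its end, in the units of the state.
- r.read_state(): the state, without advancing time (a new reading comes with each control period).
- r.camera(name): name is "scene" or "top" or "wrist"; returns a dict with "img" (420x560x3 uint8, red, green, blue), "camera_matrix" (3x3 intrinsics, pixels), "xyz" and "attitude" of the camera in the world. Camera axes: x right, y down, z forward; pixel columns grow to the right and rows downward; lengths in m; the calibration is good to about 2 mm. The wrist camera is an equidistant fisheye: a pixel r from the principal point sees the ray r / f radians off the axis. A picture is of the moment at which its call begins. There is no depth.
- r.close_job(): hands the job in; it is judged then, once.
Trained networks look in the newest picture that a camera, given by its name, has taken for a name from the list of things; names that differ only in an ending like _2 or _b are one class to them, and where a whole thing is asked for, a point or a joint stands for the part that bears it (a point fixed in the world has none). Each returns a list of dicts, best first, with "score" (0 to 1); they miss things now and then, are a little off and sometimes report something else, mostly with a low value. They report only what shows in the picture. A call takes as long as a camera call. They do not tell look-alikes from the thing itself.
- r.outline_of(thing, camera): "mask" (420x560 bool, what is visible of it) and "bbox" ([centre column, centre row, width, height] in pixels, round what is visible of it).
The state is a dict: "time": time; "joint_positions": joint angles; "joint_vel": joint speeds; "joint_torque": joint torques, N m; "ee_pos": TCP position; "eef_rot": TCP orientation; "ft_force": force on the tool from outside, world axes, zero at the start; "torque": the same for the moment, N m; "width": finger opening in m; "grip_force": force on a finger pad.
Only numpy, scipy, OpenCV 4.12 (cv2) and the standard library are available. Lean on these libraries where they do the work, as an engineer would, in place of code of your own. Each camera call takes 0.05 s, during which the arm holds its last target. There are 200 camera calls.

### The job

Seal the coffee pods that are out: stand each upright in a cup of the sealer's turret, and turn the turret click by click to bring the pods under the plunger one at a time, lightest roast first (yellow, then green, then blue, then red, leaving out colours that are not there), pushing the plunger fully down on each. When all are sealed, leave them in their cups and park the turret with its plain white station under the plunger. Do not disturb the mug, the jar or the tamper.

Things in the scene. Friction and masses are not known exactly. Their poses are not given: they have to be found in the camera images.
- press_axis (a point): Point fixed on the pod sealer, on the vertical axis of its sealing plunger, 79 mm above the table. The sealer is a grey and black bench machine: a round base, a 280 mm dark steel turret disc (deck 55 mm above the table) and, at its rim, a grey column (30 x 60 mm, 178 mm high, 168 mm from the turret axis) with an arm at 151-175 mm height that carries the plunger over one station of the turret.
- bar (a point): Centre of the black grip bar on top of the turret's central post (post 28 mm thick), on the turret's vertical axis: bar 56 mm long, 14 mm thick, 34 mm high (183 to 217 mm above the table). Grip it across its thickness and turn it to turn the turret.
- bar_end (a point): Middle of the end of the same grip bar that points at the white station, 28 mm from bar: the line from bar to here is the bar's direction.
- turret (a joint): Turret angle in rad, 0 (or any whole turn) = the white station is under the plunger; grows counter-clockwise seen from above; turns endlessly either way. Sprung detents hold it every 1.0472 rad (60 degrees, six clicks a turn); let go between two clicks it swings to the nearer one and settles in about 1 s. Peak detent torque about 0.1 N m.
- park (a point): Centre of the plain station without a cup, a flat white disc 53 mm across on the turret deck, 100 mm from the turret axis, 56.5 mm above the table.
- plunger (a joint): Stroke of the sealing plunger in m: 0 = up, 0.030 = fully down against its stop. A spring pushes it back up (about 2 N at the top, 11 N at the bottom).
- knob_top (a point): Centre of the flat top of the plunger's brown wooden mushroom knob, 42 mm across, 232 mm above the table when up. The steel sealing disc on the plunger's foot is 40 mm across; when fully down it stops 1.5 mm above the lid of a pod that stands in its cup.
- seal_point (a point): Point on the plunger's axis 123 mm below the knob's top, moving with the plunger; with the plunger fully down it lies at the centre of a pod seated under it.
- cup1 (a point): Cup 1 of the turret, 60 degrees counter-clockwise (seen from above) from the white station: a copper-coloured cup 100 mm from the turret axis, 48 mm inner and 54 mm outer diameter, rim 68 mm and inner floor 57 mm above the table (11 mm deep). This point is where the centre of a pod standing in it lies, 79 mm above the table.
- cup2 (a point): Cup 2 of the turret, 120 degrees counter-clockwise (seen from above) from the white station: a copper-coloured cup 100 mm from the turret axis, 48 mm inner and 54 mm outer diameter, rim 68 mm and inner floor 57 mm above the table (11 mm deep). This point is where the centre of a pod standing in it lies, 79 mm above the table.
- cup3 (a point): Cup 3 of the turret, 180 degrees counter-clockwise (seen from above) from the white station: a copper-coloured cup 100 mm from the turret axis, 48 mm inner and 54 mm outer diameter, rim 68 mm and inner floor 57 mm above the table (11 mm deep). This point is where the centre of a pod standing in it lies, 79 mm above the table.
- cup4 (a point): Cup 4 of the turret, 240 degrees counter-clockwise (seen from above) from the white station: a copper-coloured cup 100 mm from the turret axis, 48 mm inner and 54 mm outer diameter, rim 68 mm and inner floor 57 mm above the table (11 mm deep). This point is where the centre of a pod standing in it lies, 79 mm above the table.
- cup5 (a point): Cup 5 of the turret, 300 degrees counter-clockwise (seen from above) from the white station: a copper-coloured cup 100 mm from the turret axis, 48 mm inner and 54 mm outer diameter, rim 68 mm and inner floor 57 mm above the table (11 mm deep). This point is where the centre of a pod standing in it lies, 79 mm above the table.
- yellow (a point): Centre (half-way up) of the yellow coffee pod: plastic, the wide end with a small silver disc is its lid and stands up, 44 mm high, 44 mm across at the top tapering to 41 mm near the foot (37 mm at the chamfered foot), about 30 g. z axis up out of the lid. Lightest roast. None if this pod is not there.
- green (a point): Centre (half-way up) of the green coffee pod: plastic, the wide end with a small silver disc is its lid and stands up, 44 mm high, 44 mm across at the top tapering to 41 mm near the foot (37 mm at the chamfered foot), about 30 g. z axis up out of the lid. Second lightest roast. None if this pod is not there.
- blue (a point): Centre (half-way up) of the blue coffee pod: plastic, the wide end with a small silver disc is its lid and stands up, 44 mm high, 44 mm across at the top tapering to 41 mm near the foot (37 mm at the chamfered foot), about 30 g. z axis up out of the lid. Third lightest roast. None if this pod is not there.
- red (a point): Centre (half-way up) of the red coffee pod: plastic, the wide end with a small silver disc is its lid and stands up, 44 mm high, 44 mm across at the top tapering to 41 mm near the foot (37 mm at the chamfered foot), about 30 g. z axis up out of the lid. Darkest roast. None if this pod is not there.
- mug: Blue mug, 82 mm across, 90 mm high, origin under its centre; a bystander.
- canister: Amber glass jar with black cap, 72 mm across, 120 mm high, origin under its centre; a bystander.
- tamper: Dark steel coffee tamper standing on its 58 mm foot, 95 mm high, origin under its centre; a bystander.
Mind the look-alikes: they are no part of the job. What is shaped like the part that bears green but black or purple is not meant.

How it is judged:
On the way, in this order (a step that is already met when the one before it is completed fails the run):
1. the yellow pod is under the plunger, pushed fully down (seal point within 7 mm of the pod's centre) (distance between yellow and seal_point below 0.007 m), for 0.1 s.
2. the green pod is under the plunger, pushed fully down (seal point within 7 mm of the pod's centre) (distance between green and seal_point below 0.007 m), for 0.1 s.
3. the blue pod is under the plunger, pushed fully down (seal point within 7 mm of the pod's centre) (distance between blue and seal_point below 0.007 m), for 0.1 s.
4. the red pod is under the plunger, pushed fully down (seal point within 7 mm of the pod's centre) (distance between red and seal_point below 0.007 m), for 0.1 s.
At the end, for the whole second after the job is handed in: every pod present stands upright (within 0.15 rad) in a turret cup, its centre within 7 mm of the seated position; the white station is within 10 mm of the plunger's axis; the plunger is up (within 3 mm) (horizontal distance between park and press_axis below 0.01 m and value of joint plunger below 0.003 m and (distance between yellow and cup1 below 0.007 m or distance between yellow and cup2 below 0.007 m or distance between yellow and cup3 below 0.007 m or distance between yellow and cup4 below 0.007 m or distance between yellow and cup5 below 0.007 m) and angle between each of yellow, green, blue, red's own z axis and vertical below 0.15 rad and (distance between green and cup1 below 0.007 m or distance between green and cup2 below 0.007 m or distance between green and cup3 below 0.007 m or distance between green and cup4 below 0.007 m or distance between green and cup5 below 0.007 m) and (distance between blue and cup1 below 0.007 m or distance between blue and cup2 below 0.007 m or distance between blue and cup3 below 0.007 m or distance between blue and cup4 below 0.007 m or distance between blue and cup5 below 0.007 m) and (distance between red and cup1 below 0.007 m or distance between red and cup2 below 0.007 m or distance between red and cup3 below 0.007 m or distance between red and cup4 below 0.007 m or distance between red and cup5 below 0.007 m)); the robot touches nothing.
It fails at once if the mug is moved more than 30 mm (distance of mug from where it was at the start of the episode above 0.03 m).
It fails at once if the canister is moved more than 30 mm (distance of canister from where it was at the start of the episode above 0.03 m).
It fails at once if the tamper is moved more than 30 mm (distance of tamper from where it was at the start of the episode above 0.03 m).
Of yellow_pod, green_pod, blue_pod, red_pod only 3 to 4 are there at a start; the rules pass over those that are not, and their reading is None.
At some moment in a run one of yellow_pod, green_pod, blue_pod, red_pod may be knocked a few centimetres aside while the robot is not near it.
Once in a run the grip may slacken for a moment while it holds something.
It also fails if it takes over 210 s, if anything falls off the work surface, if the arm or the gripper's body presses on something with over 40 N, if the wrist force passes 120 N, or if a joint passes its speed limit or range.

## Working session

There is one attempt and no reset: what is moved stays moved. The work goes in short steps, Python scripts to look and compute and a shell command to move; the robot and the scene stay as the last step left them, time stands still between calls to the robot, and variables do not carry over. Pictures are saved under pics/ and viewed, at most 14 in all, crops included, and the job is handed in when it is done.

```bash
ls; mkdir -p pics
python3 - <<'E'
from bench import r
import cv2
for n in ("scene","top"):
    c=r.camera(n); cv2.imwrite(f"pics/{n}0.png",c["img"][:,:,::-1]); print(n,c["camera_matrix"],c["xyz"],c["attitude"])
s=r.read_state(); print(s["time"],s["ee_pos"],s["eef_rot"],s["width"])
E
```

```text
pics
scene [[450.11690603   0.         284.12769127]
 [  0.         450.11690603 210.42070068]
 [  0.           0.           1.        ]] [1.18502243 0.38731435 0.82110509] [ 0.46555051  0.77693434 -0.3586186  -0.22589478]
top [[429.3356166    0.         277.3112778 ]
 [  0.         429.3356166  206.06066291]
 [  0.           0.           1.        ]] [0.40716034 0.00526082 1.48603347] [-0.69944246  0.71405073 -0.00804511  0.02910453]
0.1 [ 0.16647584 -0.60206887  0.23283539] [ 9.90915658e-01  1.34483270e-01 -1.07778886e-04 -6.30483914e-04] 0.08693710449400989
```

View pics/top0.png

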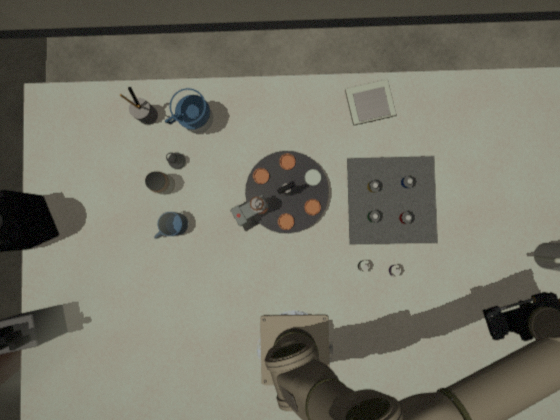

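View pics/scene0.png

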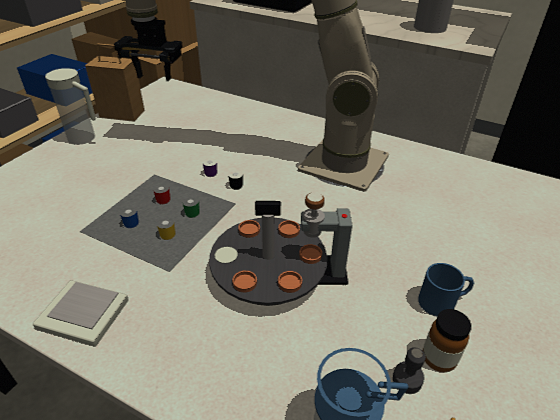

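The top view shows the turret near (288,192), the white station at (313,177) and the plunger at (258,204), over cup 3. The pods are blue (408,182), red (407,217), yellow (375,185) and green (375,216). The black and purple look-alikes stand at (365,265) and (397,270). The scene view shows all four pods upright.

```bash
cat > h.py <<'E'
from bench import r
import numpy as np, cv2
from scipy.spatial.transform import Rotation as R
from scipy.optimize import least_squares
def snap(n,save=None):
    c=r.camera(n); c["n"]=n
    if save: cv2.imwrite(f"pics/{save}.png",c["img"][:,:,::-1])
    return c
def ray(c,u,v):
    K=c["camera_matrix"]; x=(u-K[0,2])/K[0,0]; y=(v-K[1,2])/K[1,1]
    if c["n"]=="wrist":
        t=np.hypot(x,y); s=np.sin(t)/max(t,1e-9); d=np.array([x*s,y*s,np.cos(t)])
    else: d=np.array([x,y,1.])
    return R.from_quat(c["attitude"]).apply(d)
def onz(c,u,v,z):
    d=ray(c,u,v); p=np.array(c["xyz"]); return p+d*(z-p[2])/d[2]
def pix(c,P):
    K=c["camera_matrix"]; d=R.from_quat(c["attitude"]).inv().apply(np.atleast_2d(P)-c["xyz"])
    if c["n"]=="wrist":
        h=np.hypot(d[:,0],d[:,1]); t=np.arctan2(h,d[:,2]); q=d[:,:2]/np.maximum(h,1e-9)[:,None]*t[:,None]
    else: q=d[:,:2]/d[:,2:]
    return q*[K[0,0],K[1,1]]+K[:2,2]
def masks(thing,cam):
    out=[]
    for o in r.outline_of(thing,cam):
        v,u=np.nonzero(o["mask"]); 
        if len(u): out.append((round(o["score"],2),u.mean(),v.mean(),len(u),o["bbox"]))
    return out
def tri(obs):
    A=np.zeros((3,3));b=np.zeros(3)
    for c,u,v in obs:
        d=ray(c,u,v);M=np.eye(3)-np.outer(d,d);A+=M;b+=M@np.array(c["xyz"])
    return np.linalg.solve(A,b)
def togo(target,yaw=None):
    "shift in tool axes to the world target TCP; turn so that the tool y lies along yaw"
    s=r.read_state(); Rt=R.from_quat(s["eef_rot"]); d=Rt.inv().apply(np.array(target)-s["ee_pos"])
    y=Rt.as_matrix()[:,1]; a=np.arctan2(y[1],y[0]); out=""
    if yaw is not None:
        t=-(yaw-a); t=(t+np.pi/2)%np.pi-np.pi/2; out=f" turn {t:.3f} (j7 {s['joint_positions'][6]:.2f})"
    print("shift",d.round(4),out," t=%.1f"%s["time"])
E
python3 - <<'E'
from h import *
s=snap("scene");t=snap("top")
for n in ["yellow","green","blue","red","cup1","park","knob_top","bar","mug","canister","tamper"]:
    a=masks(n,"top");b=masks(n,"scene")
    z={"cup1":.068,"park":.0565,"knob_top":.225,"bar":.2}.get(n,.025)
    print(n,[(m[0],m[3],onz(t,m[1],m[2],z)[:2].round(3)) for m in a],"|",[(m[0],m[3],onz(s,m[1],m[2],z)[:2].round(3)) for m in b])
    if a and b: print("   tri",tri([(t,a[0][1],a[0][2]),(s,b[0][1],b[0][2])]).round(4))
E
```

```text
yellow [] | [(0.7, 206, array([ 0.557, -0.27 ])), (0.41, 227, array([ 0.446, -0.376]))]
green [(0.61, 5192, array([0.535, 0.01 ])), (0.46, 17, array([0.487, 0.108])), (0.32, 5885, array([0.526, 0.026]))] | [(0.63, 146, array([ 0.289, -0.229])), (0.53, 217, array([ 0.451, -0.269])), (0.47, 152, array([ 0.274, -0.33 ]))]
   tri [ 0.5195 -0.0297  0.2293]
blue [(0.55, 48, array([ 0.555, -0.387]))] | [(0.53, 169, array([ 0.57 , -0.381]))]
   tri [ 0.0221 -1.564  -2.1246]
red [(0.69, 5188, array([0.534, 0.01 ])), (0.55, 43, array([ 0.434, -0.378]))] | [(0.63, 166, array([ 0.449, -0.372]))]
   tri [ 0.5307 -0.137   0.1154]
cup1 [(0.78, 5092, array([0.53, 0.01]))] | [(0.88, 8445, array([0.552, 0.027]))]
   tri [ 0.5155  0.0019 -0.0012]
park [(0.98, 5153, array([0.532, 0.01 ]))] | [(0.71, 8516, array([0.543, 0.021]))]
   tri [ 0.5161  0.0019 -0.0007]
knob_top [(0.57, 62, array([0.477, 0.101]))] | [(0.48, 237, array([0.52 , 0.119])), (0.43, 8543, array([0.684, 0.102]))]
   tri [0.4734 0.1017 0.1754]
bar [(0.56, 5121, array([0.518, 0.01 ])), (0.39, 24, array([0.472, 0.103]))] | [(0.81, 8498, array([0.663, 0.09 ]))]
   tri [ 0.5156  0.0021 -0.0006]
mug [(0.98, 662, array([0.427, 0.413]))] | [(0.64, 1946, array([0.404, 0.406])), (0.53, 790, array([0.651, 0.398]))]
   tri [-0.2915  0.6681 -1.5714]
canister [(0.85, 545, array([0.573, 0.452])), (0.43, 15, array([ 0.555, -0.388])), (0.18, 5113, array([0.534, 0.01 ]))] | [(0.71, 2285, array([0.542, 0.445]))]
   tri [-0.8659  1.2552 -4.1874]
tamper [(0.71, 264, array([0.649, 0.395]))] | [(0.59, 882, array([0.649, 0.399]))]
   tri [-0.5727  1.0525 -4.69  ]
```

```bash
sed -i 's/d=ray(c,u,v);M=/d=ray(c,u,v);d=d\/np.linalg.norm(d);M=/' h.py
python3 - <<'E'
from h import *
def blobs(c,lo,hi,amin,z):
    m=cv2.inRange(cv2.cvtColor(c["img"],cv2.COLOR_RGB2HSV),lo,hi)
    n,_,st,ce=cv2.connectedComponentsWithStats(m)
    return [(int(st[i,4]),ce[i].round(1),onz(c,*ce[i],z)[:2].round(4)) for i in range(1,n) if st[i,4]>=amin]
t=snap("top"); s=snap("scene")
for c in (t,s):
    print(c["n"])
    for b in blobs(c,(3,110,90),(18,255,255),60,.066): print(" or",b)
    for nm,lo,hi in (("y",(19,110,60),(32,255,255)),("g",(50,90,30),(85,255,255)),("b",(100,120,40),(125,255,255)),("r",(170,110,50),(180,255,255)),("r0",(0,150,50),(3,255,255))):
        for b in blobs(c,lo,hi,6,.025): 
            if -.5<b[2][1]<-.15 and b[2][0]>.3: print(nm,b)
E
```

```text
top
 or (205, array([286.7, 161.1]), array([0.6313, 0.0125]))
 or (197, array([260.6, 176. ]), array([0.5838, 0.1006]))
 or (210, array([312.4, 206.5]), array([ 0.4784, -0.0692]))
 or (205, array([285.9, 221.3]), array([0.4313, 0.0193]))
y (10, array([368.5, 187.6]), array([ 0.5406, -0.2629]))
g (6, array([368.5, 217.5]), array([ 0.4391, -0.2597]))
b (7, array([402.4, 183. ]), array([ 0.5536, -0.3776]))
scene
 or (689, array([51.5, 22.4]), array([-0.3741, -1.7558]))
 or (88, array([188.8,  47.1]), array([-0.446 , -0.9477]))
 or (385, array([109.7,  62.1]), array([-0.1354, -1.1284]))
 or (87, array([150.3,  59.9]), array([-0.2406, -0.9974]))
 or (71, array([ 45.6, 112.1]), array([ 0.3059, -0.9963]))
 or (191, array([ 43.3, 121.6]), array([ 0.356 , -0.9485]))
 or (195, array([248.6, 227.6]), array([ 0.48  , -0.0683]))
 or (191, array([288.3, 228. ]), array([0.4336, 0.0195]))
 or (295, array([244.3, 280.3]), array([0.633 , 0.0133]))
 or (296, array([289.5, 280.5]), array([0.5859, 0.1011]))
y (176, array([167. , 232.3]), array([ 0.559 , -0.2686]))
g (149, array([191.8, 210.5]), array([ 0.4567, -0.2657]))
b (164, array([130.4, 220.8]), array([ 0.5699, -0.3823]))
r0 (148, array([162.5, 197.2]), array([ 0.4488, -0.3734]))
```

Run:
```python
import cv2
i=cv2.imread("pics/top0.png")
cv2.imwrite("pics/top0c.png",cv2.resize(i[140:290,220:450],None,fx=3.4,fy=3.4,interpolation=cv2.INTER_CUBIC))
```

```text
(no output)
```

View pics/top0c.png

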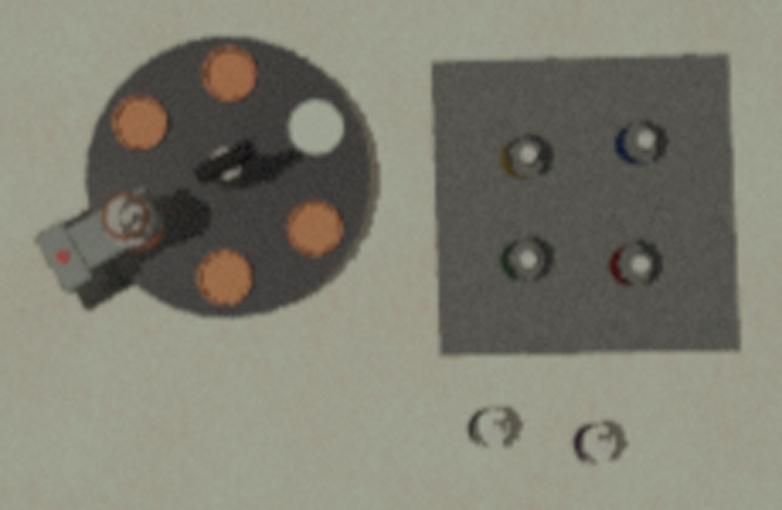

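The crop shows the lids of yellow (527,157), green (526,260), blue (641,143) and red (637,264), all with the silver disc up. The turret fits with its centre at (.532,.016), cup1 at -1.9° and the plunger axis at 118.1°.

```bash
cat >> h.py <<'E'
C=np.array([.5322,.0161]); A1=np.deg2rad(-1.9)   # turret centre, direction of the cup1 place at start
def slot(k): a=A1+(k-1)*np.pi/3; return C+.1*np.array([np.cos(a),np.sin(a)])
PL=slot(3); YP=A1+2*np.pi/3; YB=YP-np.pi/2
E
python3 - <<'E'
from h import *
t=snap("top"); s=snap("scene")
for n,u,v in (("y",527,157),("g",526,260),("b",641,143),("r",637,264)):
    p=onz(t,220+u/3.4,140+v/3.4,.044); print(n,p.round(4),pix(s,p).round(1))
print(PL)
p=onz(t,220+527/3.4,140+157/3.4,.044)
togo([p[0],p[1],.2],YP)
E
```

```text
y [ 0.5431 -0.2812  0.044 ] [[166.  221.7]]
g [ 0.4417 -0.277   0.044 ] [[190.9 200.9]]
b [ 0.5544 -0.393   0.044 ] [[129.9 210.8]]
r [ 0.4355 -0.3848  0.044 ] [[161.4 188.2]]
[0.48509881 0.10431269]
shift [ 0.4485 -0.2092  0.0336]  turn -0.221 (j7 -0.09)  t=1.5
```

```bash
python3 -m pendant '[[0.035,-0.016,0,0],[0.035,-0.016,0,0],[0.035,-0.016,0,0],[0.035,-0.016,0,0],[0.035,-0.016,0,0],[0.035,-0.016,0,0],[0.035,-0.016,0,0],[0.035,-0.016,0,0]]' 1 10; python3 -c "
from h import *
togo([.5431,-.2812,.2],YP)"
```

```text
time: 2.17
ee_pos: [0.4036, -0.403, 0.2339]
eef_rot: [0.991, 0.134, 0.0, 0.0]
ft_force: [0.8, -0.1, -0.3]
width: 0.087
grip_force: 0.0
shift [ 0.167  -0.0803  0.0338]  turn -0.221 (j7 -0.64)  t=2.2
```

```bash
python3 -m pendant '[[0.033,-0.016,0.006,0],[0.033,-0.016,0.007,0],[0.033,-0.016,0.007,0],[0.033,-0.016,0.007,0],[0.035,-0.016,0.007,0],[0,0,0,-0.11],[0,0,0,-0.111]]'
python3 - <<'E'
from h import *
c=snap("wrist","w1"); print(c["camera_matrix"],c["xyz"])
for p in ([.5431,-.2812,.044],[.4417,-.277,.044],[.5544,-.393,.044],[.4355,-.3848,.044]): print(pix(c,p).round(0))
togo([.5431,-.2812,.04],YP)
E
```

```text
time: 2.75
ee_pos: [0.5438, -0.2796, 0.1988]
eef_rot: [0.969, 0.248, 0.0, -0.001]
ft_force: [-0.4, -0.6, 0.2]
width: 0.0869
grip_force: 0.0
[[325.1922621    0.         280.18699952]
 [  0.         325.1922621  206.76585906]
 [  0.           0.           1.        ]] [ 0.60319728 -0.24797681  0.34983937]
[[281. 198.]]
[[231. 278.]]
[[381. 239.]]
[[316. 323.]]
shift [4.000e-04 1.000e-04 1.591e-01]  turn 0.016 (j7 -0.76)  t=2.8
```

View pics/w1.png

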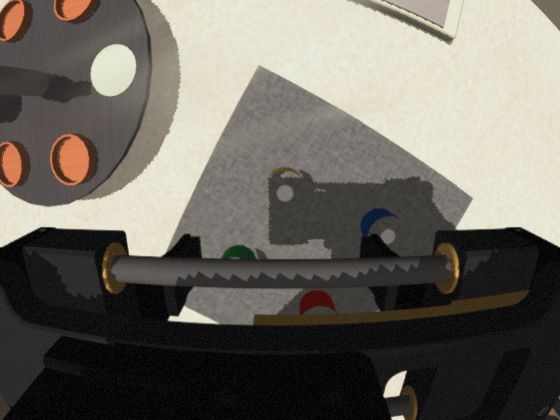

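Run:
```python
from h import *
c=snap("wrist")
for u,v in ((286,193),(388,237)): print(onz(c,u,v,.044).round(4))
for k in (1,5): print("cup",k,slot(k),pix(c,[*slot(k),.066]),pix(c,[*(C+.1*np.array([np.cos(A1-np.pi/3),np.sin(A1-np.pi/3)])),.0565]))
# white disc and cups blobs
h=cv2.cvtColor(c["img"],cv2.COLOR_RGB2HSV)
m=cv2.inRange(h,(3,110,90),(18,255,255)); n,_,st,ce=cv2.connectedComponentsWithStats(m)
print([(st[i,4],ce[i].round(1)) for i in range(1,n) if st[i,4]>300])
togo([.5431,-.2812,.04],YP)
```

```text
[ 0.5485 -0.2853  0.044 ]
[ 0.5599 -0.4005  0.044 ]
cup 1 [0.63214502 0.01278448] [[72.69942402 -5.00968314]] [[110.59199374  67.18946012]]
cup 5 [ 0.47935617 -0.06879717] [[ 67.19357557 156.72507266]] [[110.59199374  67.18946012]]
[(np.int32(586), array([13. , 17.9])), (np.int32(444), array([71.1,  7.3])), (np.int32(1426), array([ 70.3, 155.9])), (np.int32(747), array([  9.9, 160.5]))]
shift [ 0.0013 -0.0006  0.1593]  turn 0.004 (j7 -0.77)  t=2.9
```

```bash
python3 - <<'E'
from h import *
togo([.5455,-.283,.031],YP)
E
python3 -m pendant '[[0.001,0.001,0.035,0],[0.001,0.001,0.035,0],[0.001,0,0.035,0],[0,0,0.020,0]]'
python3 - <<'E'
from h import *
togo([.5455,-.283,.031],YP)
c=snap("wrist","w2")
E
```

```text
shift [0.0026 0.0022 0.1683]  turn 0.004 (j7 -0.77)  t=2.9
time: 3.18
ee_pos: [0.5436, -0.2832, 0.0709]
eef_rot: [0.971, 0.24, -0.001, -0.001]
ft_force: [-0.8, 1.0, -0.6]
width: 0.0865
grip_force: 0.0
shift [0.0018 0.0008 0.0399]  turn -0.005 (j7 -0.81)  t=3.2
```

View pics/w2.png

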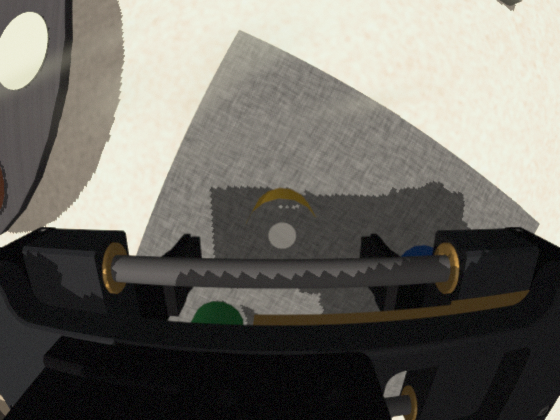

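The lid disc is at (282,236), centred between the fingers (192 to 370).

```bash
python3 - <<'E'
from h import *
c=snap("wrist"); print(onz(c,282,236,.044), onz(c,278,236,.044))
E
python3 -m pendant '[[0.002,0,0.02,0],[0,0,0.020,0],[0,0,0,0]]'; python3 -m pendant '[[0,0,0,0],[0,0,0,0],[0,0,0,0],[0,0,0,0],[0,0,0,0],[0,0,0,0]]' 0.3 12
```

```text
[ 0.5477157  -0.28123551  0.044     ] [ 0.54664846 -0.27922324  0.044     ]
time: 3.53
ee_pos: [0.5461, -0.2822, 0.0331]
eef_rot: [0.97, 0.241, -0.001, -0.001]
ft_force: [-1.0, 0.9, 0.0]
width: 0.0873
grip_force: 0.0
time: 4.03
ee_pos: [0.5476, -0.2824, 0.0352]
eef_rot: [0.97, 0.243, 0.0, 0.0]
ft_force: [-0.4, 1.5, 0.9]
width: 0.0543
grip_force: 0.0
```

```bash
python3 -m pendant '[[0,0,0.003,0],[0,0,0,0],[0,0,0,0],[0,0,0,0]]' 0.3 15;python3 -m pendant '[[0,0,-0.03,0],[0,0,-0.04,0],[0,0,-0.04,0],[0,0,-0.03,0],[0,0,0,0]]'
python3 - <<'E'
from h import *
togo([*slot(2),.17],YP)
E
```

```text
time: 4.37
ee_pos: [0.5472, -0.2822, 0.0314]
eef_rot: [0.97, 0.243, -0.0, -0.0]
ft_force: [-0.9, -0.3, 0.8]
width: 0.0433
grip_force: 15.0
time: 4.78
ee_pos: [0.5504, -0.2833, 0.179]
eef_rot: [0.97, 0.243, 0.004, 0.003]
ft_force: [0.1, 0.4, -0.6]
width: 0.043
grip_force: 15.0
shift [ 0.2116 -0.3226  0.0075]  turn 0.000 (j7 -0.78)  t=4.8
```

```bash
python3 -m pendant '[[0.027,-0.025,-0.003,0],[0.027,-0.025,-0.003,0],[0.027,-0.025,-0.003,0],[0.027,-0.025,-0.003,0],[0.027,-0.025,-0.003,0],[0.027,-0.025,-0.003,0],[0.027,-0.025,-0.003,0],[0.027,-0.025,-0.003,0]]'
python3 - <<'E'
from h import *
togo([*slot(2),.17],YP)
E
```

```text
time: 5.45
ee_pos: [0.6438, -0.0023, 0.1954]
eef_rot: [0.97, 0.243, -0.0, 0.0]
ft_force: [0.9, -0.7, -0.2]
width: 0.0431
grip_force: 15.0
shift [-0.0031 -0.1188  0.0254]  turn 0.000 (j7 -1.29)  t=5.5
```

```bash
python3 -m pendant '[[-0.001,-0.04,0,0],[-0.001,-0.04,0.01,0],[-0.001,-0.038,0.02,0],[0,0,0.03,0],[0,0,0.015,0],[0,0,0,0]]'
python3 - <<'E'
from h import *
togo([*slot(2),.12],YP)
c=snap("wrist","w3"); print(pix(c,[*slot(2),.068]),pix(c,[*slot(1),.068]))
E
```

```text
time: 5.95
ee_pos: [0.5834, 0.0976, 0.1173]
eef_rot: [0.97, 0.244, -0.003, -0.0]
ft_force: [0.0, -0.5, 0.1]
width: 0.0439
grip_force: 1.6
shift [ 0.0031 -0.0022 -0.0027]  turn 0.002 (j7 -1.48)  t=6.0
[[275.8535499  226.39619509]] [[421.08876926 225.43258399]]
```

View pics/w3.png

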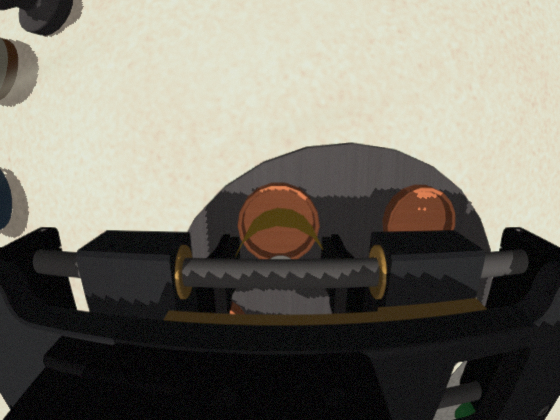

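The pod is above cup 2: its arc is at (282,215) and the cup at (279,222). The grip force dipped to 1.6 N, so I'll check that it recovers.

```bash
python3 -m pendant '[[0.002,-0.001,0,0],[0,0,0,0],[0,0,0,0],[0,0,0,0]]' 0.3 15
python3 - <<'E'
from h import *
togo([*slot(2),.0885],YP)
c=snap("wrist","w4"); s=snap("scene","s4")
cv2.imwrite("pics/w4.png",np.hstack([cv2.resize(c["img"][140:300,180:400],None,fx=1.8,fy=1.8),cv2.resize(s["img"][190:310,200:350],(400,288))[:288]])[:,:,::-1])
E
```

```text
time: 6.33
ee_pos: [0.5879, 0.0994, 0.1221]
eef_rot: [0.97, 0.243, 0.001, 0.0]
ft_force: [-0.1, -0.8, -0.1]
width: 0.0435
grip_force: 15.0
shift [-0.0018 -0.0027  0.0336]  turn -0.000 (j7 -1.49)  t=6.3
```

View pics/w4.png

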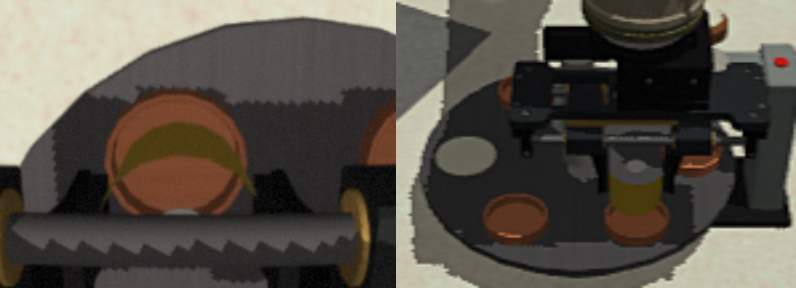

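```bash
python3 -m pendant '[[-0.001,-0.002,0.01,0],[0,0,0.010,0],[0,0,0.004,0],[0,0,0,0]]'; python3 -m pendant '[[0,0,0.003,0],[0,0,0,0]]';python3 -m pendant '[[0,0,0.003,0],[0,0,0,0]]'
```

```text
time: 6.77
ee_pos: [0.5842, 0.1005, 0.0952]
eef_rot: [0.97, 0.243, -0.001, -0.0]
ft_force: [-1.1, -0.8, 0.1]
width: 0.0429
grip_force: 15.0
time: 6.93
ee_pos: [0.5852, 0.1008, 0.0936]
eef_rot: [0.97, 0.243, -0.0, -0.0]
ft_force: [0.5, -0.2, 0.3]
width: 0.0428
grip_force: 15.0
time: 7.1
ee_pos: [0.5853, 0.1007, 0.0908]
eef_rot: [0.97, 0.243, -0.0, 0.0]
ft_force: [-0.4, -0.6, -0.8]
width: 0.0433
grip_force: 15.0
```

```bash
python3 -m pendant '[[0,0,0,0],[0,0,0,0],[0,0,0,0],[0,0,0,0],[0,0,-0.03,0],[0,0,-0.04,0],[0.002,0.04,-0.03,0],[0,0.04,0,0]]' 0.8 15
python3 - <<'E'
from h import *
s=snap("scene"); t=snap("top")
print(masks("yellow","scene"),pix(s,[*slot(2),.079]))
togo([.66,0,.2],YP); togo([.445,-.278,.2],YP)
E
```

```text
time: 7.77
ee_pos: [0.6238, 0.0407, 0.1934]
eef_rot: [0.969, 0.246, 0.005, 0.0]
ft_force: [2.3, 0.0, 0.7]
width: 0.0693
grip_force: 0.0
[(0.51, np.float64(290.64), np.float64(280.305), 200, [291.8, 278.6, 19.3, 23.8])] [[289.82106036 276.2853965 ]]
shift [ 0.0179  0.0464 -0.0137]  turn -0.006 (j7 -1.35)  t=7.9
shift [-0.3019  0.1922 -0.0135]  turn -0.006 (j7 -1.35)  t=7.9
```

```bash
python3 -m pendant '[[0,0.036,-0.015,0],[-0.03,0.016,-0.005,0],[-0.033,0.016,0,0],[-0.033,0.016,0,0],[-0.033,0.016,0,0],[-0.033,0.016,0,0],[-0.033,0.016,0,0],[-0.033,0.016,0,0]]'
python3 - <<'E'
from h import *
togo([.445,-.278,.12],YP)
E
```

```text
time: 8.58
ee_pos: [0.4886, -0.2015, 0.2058]
eef_rot: [0.97, 0.243, -0.0, -0.0]
ft_force: [0.0, -0.4, 1.3]
width: 0.0696
grip_force: 0.0
shift [-0.0746  0.0469  0.0858]  turn 0.001 (j7 -0.83)  t=8.6
```

```bash
cat >> h.py <<'E'
HS={"yellow":((19,110,60),(32,255,255)),"green":((50,90,30),(85,255,255)),"blue":((100,120,40),(125,255,255)),"red":((0,150,50),(3,255,255))}
def col(c,n,near,rad=60):
    m=cv2.inRange(cv2.cvtColor(c["img"],cv2.COLOR_RGB2HSV),*HS[n]); v,u=np.nonzero(m)
    k=np.hypot(u-near[0],v-near[1])<rad
    return (k.sum(),u[k].mean().round(1),v[k].mean().round(1)) if k.any() else None
E
python3 -m pendant '[[-0.037,0.023,0.02,0],[-0.037,0.023,0.03,0],[0,0,0.03,0],[0,0,0,0]]'
python3 - <<'E'
from h import *
togo([.445,-.278,.031],YP)
s=snap("scene")
print(col(s,"green",(192,210),25),col(s,"blue",(130,221),25),col(s,"red",(162,197),25))
c=snap("wrist"); cv2.imwrite("pics/w5.png",cv2.resize(c["img"][150:300,150:420],None,fx=2,fy=2)[:,:,::-1]); print(pix(c,[.445,-.278,.044]))
E
```

```text
time: 8.92
ee_pos: [0.4498, -0.2636, 0.1299]
eef_rot: [0.97, 0.241, -0.003, -0.003]
ft_force: [0.1, 0.8, -0.7]
width: 0.07
grip_force: 0.0
shift [-0.0105  0.0111  0.0989]  turn -0.003 (j7 -0.71)  t=8.9
(np.int64(167), np.float64(191.4), np.float64(210.3)) (np.int64(170), np.float64(130.4), np.float64(220.6)) (np.int64(150), np.float64(162.1), np.float64(197.1))
[[293.22445399 231.19786535]]
```

View pics/w5.png

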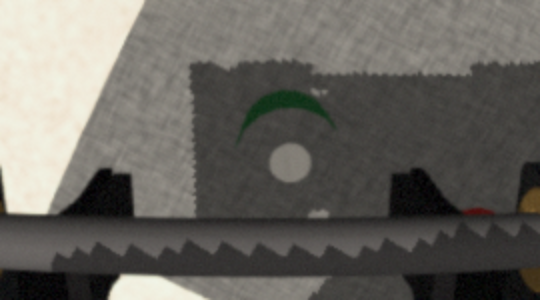

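The green lid disc is at (295,231) against a predicted (293,231), so the estimate holds.

```bash
python3 - <<'E'
from h import *
togo([.445,-.278,.031],YP)
E
python3 -m pendant '[[-0.005,0.006,0.03,0],[-0.004,0.005,0.03,0],[0,0,0.02,0],[0,0,0,0]]'
python3 - <<'E'
from h import *
togo([.445,-.278,.0315],YP)
E
```

```text
shift [-0.0152  0.0099  0.1039]  turn 0.001 (j7 -0.71)  t=9.0
time: 9.35
ee_pos: [0.4507, -0.2757, 0.0532]
eef_rot: [0.97, 0.244, -0.001, -0.002]
ft_force: [-1.3, 0.4, 0.0]
width: 0.0697
grip_force: 0.0
shift [-0.0061 -0.0006  0.0217]  turn 0.002 (j7 -0.72)  t=9.3
```

```bash
python3 -m pendant '[[-0.004,0,0.011,0],[-0.002,0,0.011,0],[0,0,0,0]]'; python3 -m pendant '[[0,0,0,0],[0,0,0,0],[0,0,0,0],[0,0,0,0],[0,0,0,0],[0,0,0,0],[0,0,0,0]]' 0.3 20;  python3 -m pendant '[[0,0,-0.03,0],[0,0,-0.04,0],[0,0,-0.04,0],[0,0,-0.04,0],[0,0,-0.02,0],[0,0,0,0]]';python3 - <<'E'
from h import *
togo([.66,0,.21],YP);togo([*slot(1),.21],YP)
E
```

```text
time: 9.6
ee_pos: [0.4455, -0.2801, 0.0326]
eef_rot: [0.97, 0.243, -0.0, -0.0]
ft_force: [-0.6, 0.7, 0.0]
width: 0.0696
grip_force: 0.0
time: 10.18
ee_pos: [0.4461, -0.2804, 0.0335]
eef_rot: [0.97, 0.243, 0.0, 0.0]
ft_force: [-1.6, 0.9, 3.7]
width: 0.0429
grip_force: 20.0
time: 10.68
ee_pos: [0.448, -0.2814, 0.2085]
eef_rot: [0.97, 0.243, 0.003, 0.003]
ft_force: [0.0, 0.4, -0.7]
width: 0.0428
grip_force: 20.1
shift [ 0.3196 -0.1483 -0.0014]  turn 0.000 (j7 -0.65)  t=10.7
shift [ 0.301  -0.1727 -0.0016]  turn 0.000 (j7 -0.65)  t=10.7
```

```bash
python3 -m pendant '[[0.034,-0.019,0,0],[0.034,-0.019,0,0],[0.034,-0.019,0,0],[0.034,-0.019,0,0],[0.034,-0.019,0,0],[0.034,-0.019,0,0],[0.034,-0.019,0,0],[0.034,-0.019,0,0]]';python3 - <<'E'
from h import *
togo([*slot(1),.12],YP)
E
```

```text
time: 11.35
ee_pos: [0.6146, -0.0165, 0.2021]
eef_rot: [0.97, 0.243, -0.0, -0.0]
ft_force: [0.5, -0.8, -0.3]
width: 0.043
grip_force: 20.1
shift [ 0.0294 -0.0175  0.0821]  turn 0.000 (j7 -1.26)  t=11.3
```

```bash
python3 -m pendant '[[0.029,-0.017,0,0],[0,0,0.04,0],[0,0,0.04,0],[0,0,0,0]]';python3 - <<'E'
from h import *
togo([*slot(1),.0905],YP)
E
```

```text
time: 11.68
ee_pos: [0.627, 0.0106, 0.1143]
eef_rot: [0.97, 0.244, -0.006, -0.001]
ft_force: [-2.2, -1.4, -2.8]
width: 0.043
grip_force: 20.1
shift [0.0058 0.0007 0.0237]  turn 0.002 (j7 -1.34)  t=11.7
```

```bash
python3 -m pendant '[[0.003,0,0,0],[0,0,0,0],[0,0,0,0]]';python3 - <<'E'
from h import *
togo([*slot(1),.0905],YP)
E
```

```text
time: 11.93
ee_pos: [0.6359, 0.0119, 0.1259]
eef_rot: [0.97, 0.243, 0.002, 0.0]
ft_force: [0.9, -0.2, -0.4]
width: 0.043
grip_force: 20.1
shift [-0.003  -0.0026  0.0354]  turn -0.000 (j7 -1.34)  t=11.9
```

```bash
python3 -m pendant '[[-0.003,-0.002,0.01,0],[0,0,0.01,0],[0,0,0.005,0],[0,0,0,0],[0,0,0,0]]';python3 - <<'E'
from h import *
togo([*slot(1),.0905],YP)
E
```

```text
time: 12.35
ee_pos: [0.6305, 0.0122, 0.0977]
eef_rot: [0.97, 0.243, -0.0, -0.0]
ft_force: [-0.3, -0.2, -0.1]
width: 0.0432
grip_force: 20.1
shift [0.0018 0.0003 0.0072]  turn 0.000 (j7 -1.35)  t=12.3
```

Lower the rest, release and retreat toward blue.

```bash
python3 -m pendant '[[0.001,0,0.005,0],[0,0,0.001,0],[0,0,0,0]]'; python3 -m pendant '[[0,0,0,0],[0,0,0,0],[0,0,0,0],[0,0,0,0],[0,0,-0.04,0],[0,0,-0.04,0],[0,0,-0.03,0],[0,0,0,0]]' 0.8 15
python3 - <<'E'
from h import *
s=snap("scene")
print(col(s,"green",pix(s,[*slot(1),.079])[0],30),pix(s,[*slot(1),.079]),col(s,"yellow",pix(s,[*slot(2),.079])[0],30))
print(col(s,"blue",(130,221),25),col(s,"red",(162,197),25))
togo([.558,-.394,.20],YP)
E
```

```text
time: 12.6
ee_pos: [0.6315, 0.0129, 0.0917]
eef_rot: [0.97, 0.243, -0.0, -0.0]
ft_force: [-0.6, -0.1, -0.2]
width: 0.043
grip_force: 20.1
time: 13.27
ee_pos: [0.6346, 0.0135, 0.2098]
eef_rot: [0.97, 0.243, 0.005, 0.001]
ft_force: [0.1, 1.2, 1.2]
width: 0.0694
grip_force: 0.0
(np.int64(182), np.float64(245.1), np.float64(280.1)) [[244.09941482 276.01067428]] (np.int64(193), np.float64(290.0), np.float64(280.9))
(np.int64(168), np.float64(130.2), np.float64(220.7)) (np.int64(152), np.float64(162.4), np.float64(197.1))
shift [-0.2585  0.3236  0.0058]  turn 0.000 (j7 -1.32)  t=13.3
```

```bash
python3 -m pendant '[[-0.025,0.032,0,0],[-0.025,0.032,0,0],[-0.025,0.032,0,0],[-0.025,0.032,0,0],[-0.025,0.032,0,0],[-0.025,0.032,0,0],[-0.025,0.032,0,0],[-0.025,0.032,0,0]]'
python3 - <<'E'
from h import *
togo([.558,-.394,.12],YP)
E
```

```text
time: 13.98
ee_pos: [0.5747, -0.3091, 0.2011]
eef_rot: [0.97, 0.243, -0.001, -0.0]
ft_force: [1.0, -0.3, 0.8]
width: 0.0699
grip_force: 0.0
shift [-0.0547  0.0671  0.0811]  turn 0.000 (j7 -0.77)  t=14.0
```

```bash
python3 -m pendant '[[-0.025,0.031,0.02,0],[-0.027,0.032,0.01,0],[0,0,0.02,0],[0,0,0.02,0],[0,0,0,0],[0,0,0,0]]'
python3 - <<'E'
from h import *
togo([.558,-.394,.0325],YP)
c=snap("wrist"); x,y=pix(c,[.558,-.394,.044])[0].astype(int); print(x,y)
g=cv2.cvtColor(c["img"],cv2.COLOR_RGB2HSV); g=((g[:,:,1]<40)&(g[:,:,2]>105)).astype(np.uint8)
n,_,st,ce=cv2.connectedComponentsWithStats(g[y-30:y+30,x-40:x+40]);print([(st[i,2:],ce[i]+[x-40,y-30]) for i in range(1,n) if st[i,4]>30])
E
```

```text
time: 14.48
ee_pos: [0.5598, -0.3826, 0.1322]
eef_rot: [0.97, 0.243, -0.001, -0.001]
ft_force: [-1.0, 0.9, 0.3]
width: 0.0695
grip_force: 0.0
shift [-0.0068  0.0095  0.0997]  turn 0.001 (j7 -0.67)  t=14.5
291 223
[(array([ 21,  20, 312], dtype=int32), array([297.28525641, 222.66025641]))]
```

```bash
python3 -m pendant '[[-0.004,0.006,0.03,0],[-0.003,0.006,0.03,0],[0,0,0.025,0],[0,0,0,0],[0,0,0,0]]'
python3 - <<'E'
from h import *
togo([.559,-.396,.0325],YP)
E
```

```text
time: 14.95
ee_pos: [0.5603, -0.3967, 0.0494]
eef_rot: [0.97, 0.243, -0.0, -0.0]
ft_force: [0.5, -0.9, 0.9]
width: 0.0695
grip_force: 0.0
shift [-0.0009 -0.0012  0.0169]  turn 0.001 (j7 -0.67)  t=14.9
```

```bash
python3 -m pendant '[[-0.001,-0.001,0.010,0],[0,0,0.007,0],[0,0,0,0]]'; python3 -m pendant '[[0,0,0,0],[0,0,0,0],[0,0,0,0],[0,0,0,0],[0,0,0,0],[0,0,0,0],[0,0,0,0]]' 0.3 20;  python3 -m pendant '[[0,0,-0.03,0],[0,0,-0.04,0],[0,0,-0.04,0],[0,0,-0.04,0],[0,0,-0.02,0],[0,0,0,0]]';python3 - <<'E'
from h import *
togo([*slot(5),.21],YP)
E
```

```text
time: 15.2
ee_pos: [0.5586, -0.3967, 0.0316]
eef_rot: [0.97, 0.243, -0.0, 0.0]
ft_force: [0.3, -0.0, -0.2]
width: 0.0698
grip_force: 0.0
time: 15.78
ee_pos: [0.5588, -0.3971, 0.032]
eef_rot: [0.97, 0.243, 0.0, 0.0]
ft_force: [0.0, 0.3, 1.9]
width: 0.0432
grip_force: 19.9
time: 16.28
ee_pos: [0.5607, -0.398, 0.2083]
eef_rot: [0.97, 0.243, 0.003, 0.003]
ft_force: [0.4, -0.7, -0.1]
width: 0.0432
grip_force: 20.0
shift [ 0.0833 -0.3287 -0.0039]  turn 0.000 (j7 -0.64)  t=16.3
```

```bash
python3 -m pendant '[[0.01,-0.039,0,0],[0.01,-0.039,0,0],[0.01,-0.039,0,0],[0.01,-0.039,0,0],[0.01,-0.039,0,0],[0.01,-0.039,0,0],[0.01,-0.039,0,0],[0.01,-0.039,0,0]]';python3 - <<'E'
from h import *
togo([*slot(5),.125],YP)
E
```

```text
time: 16.95
ee_pos: [0.4809, -0.0824, 0.201]
eef_rot: [0.97, 0.243, -0.0, 0.0]
ft_force: [0.8, 0.9, 1.2]
width: 0.0428
grip_force: 20.0
shift [ 0.0051 -0.0127  0.076 ]  turn 0.000 (j7 -1.04)  t=16.9
```

```bash
python3 -m pendant '[[0.003,-0.010,0.02,0],[0,0,0.03,0],[0,0,0.026,0],[0,0,0,0],[0,0,0,0],[0,0,0,0]]';python3 - <<'E'
from h import *
togo([*slot(5),.0905],YP)
E
```

```text
time: 17.45
ee_pos: [0.4806, -0.0739, 0.1268]
eef_rot: [0.97, 0.243, 0.0, 0.0]
ft_force: [-0.1, -0.5, 0.5]
width: 0.0431
grip_force: 20.0
shift [ 0.0013 -0.0051  0.0363]  turn 0.000 (j7 -1.10)  t=17.4
```

```bash
python3 -m pendant '[[0.001,-0.005,0.01,0],[0,0,0.01,0],[0,0,0.006,0],[0,0,0,0],[0,0,0,0]]';python3 - <<'E'
from h import *
togo([*slot(5),.0905],YP)
E
```

```text
time: 17.87
ee_pos: [0.4784, -0.069, 0.0994]
eef_rot: [0.97, 0.243, -0.0, -0.0]
ft_force: [0.4, 0.5, -0.2]
width: 0.0433
grip_force: 20.0
shift [0.001  0.0003 0.0089]  turn 0.000 (j7 -1.13)  t=17.9
```

```bash
python3 -m pendant '[[0.001,0,0.005,0],[0,0,0.003,0],[0,0,0,0]]'; python3 -m pendant '[[0,0,0,0],[0,0,0,0],[0,0,0,0],[0,0,0,0],[0,0,-0.04,0],[0,0,-0.04,0],[0,0,-0.03,0],[0,0,0,0]]' 0.8 15
python3 - <<'E'
from h import *
s=snap("scene")
print(col(s,"blue",pix(s,[*slot(5),.079])[0],30),pix(s,[*slot(5),.079]),col(s,"green",(244,278),30),col(s,"red",(162,197),25))
togo([.439,-.387,.20],YP)
E
```

```text
time: 18.12
ee_pos: [0.4792, -0.0684, 0.0912]
eef_rot: [0.97, 0.243, -0.0, -0.0]
ft_force: [-0.3, -0.3, -0.9]
width: 0.0431
grip_force: 20.0
time: 18.78
ee_pos: [0.4825, -0.0685, 0.2081]
eef_rot: [0.97, 0.243, 0.004, 0.002]
ft_force: [0.3, 0.0, 1.3]
width: 0.069
grip_force: 0.0
(np.int64(152), np.float64(249.0), np.float64(226.5)) [[248.35230428 223.47344353]] (np.int64(182), np.float64(245.0), np.float64(280.1)) (np.int64(148), np.float64(162.4), np.float64(197.2))
shift [-0.1874  0.2608  0.0055]  turn 0.000 (j7 -1.07)  t=18.8
```

Blue is seated; next is red.

```bash
python3 -m pendant '[[-0.023,0.032,0,0],[-0.023,0.032,0,0],[-0.023,0.032,0,0],[-0.023,0.032,0,0],[-0.023,0.032,0,0],[-0.023,0.032,0,0],[-0.023,0.032,0.01,0],[-0.021,0.03,0.02,0]]'; python3 -m pendant '[[0,0,0.03,0],[0,0,0.015,0],[0,0,0,0],[0,0,0,0]]'
python3 - <<'E'
from h import *
togo([.439,-.387,.0325],YP)
c=snap("wrist"); x,y=pix(c,[.439,-.387,.044])[0].astype(int); print(x,y)
g=cv2.cvtColor(c["img"],cv2.COLOR_RGB2HSV); g=((g[:,:,1]<40)&(g[:,:,2]>105)).astype(np.uint8)
n,_,st,ce=cv2.connectedComponentsWithStats(g[y-30:y+30,x-40:x+40]);print([(st[i,2:],ce[i]+[x-40,y-30]) for i in range(1,n) if st[i,4]>30])
E
```

```text
time: 19.5
ee_pos: [0.4385, -0.3812, 0.1726]
eef_rot: [0.97, 0.243, 0.001, 0.001]
ft_force: [0.4, 0.5, 0.2]
width: 0.0695
grip_force: 0.0
time: 19.83
ee_pos: [0.4382, -0.3775, 0.1258]
eef_rot: [0.97, 0.243, -0.001, -0.001]
ft_force: [0.1, 0.1, 0.5]
width: 0.0698
grip_force: 0.0
shift [-0.0037  0.009   0.0933]  turn 0.001 (j7 -0.53)  t=19.8
291 222
[(array([ 22,  20, 328], dtype=int32), array([291.39939024, 223.24695122]))]
```

```bash
python3 -m pendant '[[-0.003,0.004,0.03,0],[-0.002,0.004,0.03,0],[0,0,0.020,0],[0,0,0,0],[0,0,0,0]]'
python3 - <<'E'
from h import *
togo([.439,-.387,.0325],YP)
E
```

```text
time: 20.3
ee_pos: [0.4386, -0.3874, 0.0477]
eef_rot: [0.97, 0.243, 0.0, 0.0]
ft_force: [0.1, 0.2, 0.7]
width: 0.0697
grip_force: 0.0
shift [ 0.0006 -0.0001  0.0152]  turn 0.001 (j7 -0.54)  t=20.3
```

```bash
python3 -m pendant '[[0,0,0.010,0],[0,0,0.005,0],[0,0,0,0]]'; python3 -m pendant '[[0,0,0,0],[0,0,0,0],[0,0,0,0],[0,0,0,0],[0,0,0,0],[0,0,0,0],[0,0,0,0]]' 0.3 20;  python3 -m pendant '[[0,0,-0.03,0],[0,0,-0.04,0],[0,0,-0.04,0],[0,0,-0.04,0],[0,0,-0.02,0],[0,0,0,0]]';python3 - <<'E'
from h import *
togo([*slot(4),.21],YP)
E
```

```text
time: 20.55
ee_pos: [0.4382, -0.3875, 0.0318]
eef_rot: [0.97, 0.243, 0.0, 0.0]
ft_force: [-0.1, 0.1, 0.8]
width: 0.0695
grip_force: 0.0
time: 21.13
ee_pos: [0.4382, -0.3877, 0.032]
eef_rot: [0.97, 0.243, 0.0, 0.0]
ft_force: [-0.0, -0.2, 2.2]
width: 0.0434
grip_force: 19.9
time: 21.63
ee_pos: [0.44, -0.3891, 0.2076]
eef_rot: [0.97, 0.243, 0.002, 0.004]
ft_force: [0.4, -0.4, 0.3]
width: 0.0431
grip_force: 20.0
shift [ 0.1856 -0.3639 -0.0048]  turn 0.000 (j7 -0.50)  t=21.6
```

```bash
python3 -m pendant '[[0.017,-0.033,0,0],[0.017,-0.033,0,0],[0.017,-0.033,0,0],[0.017,-0.033,0,0],[0.017,-0.033,0,0],[0.017,-0.033,0,0],[0.017,-0.033,0,0],[0.017,-0.033,0,0]]';python3 - <<'E'
from h import *
togo([*slot(4),.2],YP)
E
```

```text
time: 22.3
ee_pos: [0.4328, -0.089, 0.2011]
eef_rot: [0.97, 0.243, -0.0, 0.0]
ft_force: [1.4, -0.5, 0.3]
width: 0.0433
grip_force: 20.0
shift [ 0.0506 -0.0959  0.0011]  turn 0.000 (j7 -0.96)  t=22.3
```

```bash
python3 -m pendant '[[0.016,-0.031,0,0],[0.016,-0.031,0,0],[0.016,-0.03,0.01,0],[0,0,0.03,0],[0,0,0.03,0],[0,0,0,0],[0,0,0,0],[0,0,0,0]]';python3 - <<'E'
from h import *
togo([*slot(4),.0905],YP)
E
```

```text
time: 22.97
ee_pos: [0.433, 0.0129, 0.1328]
eef_rot: [0.97, 0.243, 0.0, -0.0]
ft_force: [-0.1, 1.4, 0.1]
width: 0.0426
grip_force: 20.0
shift [ 0.0024 -0.0061  0.0423]  turn -0.000 (j7 -1.23)  t=23.0
```

```bash
python3 -m pendant '[[0.002,-0.006,0.01,0],[0,0,0.012,0],[0,0,0.010,0],[0,0,0,0],[0,0,0,0]]';python3 - <<'E'
from h import *
togo([*slot(4),.0905],YP)
E
```

```text
time: 23.38
ee_pos: [0.4314, 0.0193, 0.0997]
eef_rot: [0.97, 0.243, -0.0, -0.0]
ft_force: [0.7, -0.6, -0.7]
width: 0.043
grip_force: 20.0
shift [0.0008 0.0004 0.0092]  turn 0.000 (j7 -1.28)  t=23.4
```

```bash
python3 -m pendant '[[0.001,0,0.005,0],[0,0,0.003,0],[0,0,0,0]]'; python3 -m pendant '[[0,0,0,0],[0,0,0,0],[0,0,0,0],[0,0,0,0],[0,0,-0.04,0],[0,0,-0.04,0],[0,0,-0.04,0],[0,0,-0.04,0]]' 0.8 15; python3 -m pendant '[[0,0,-0.03,0],[0,0,0,0],[0,0,0,0]]'
python3 - <<'E'
from h import *
s=snap("scene")
print(col(s,"red",pix(s,[*slot(4),.079])[0],30),pix(s,[*slot(4),.079]))
togo([*C,.28],YB)
# bar colour check in top
t=snap("top","t6"); print(pix(t,[*C,.217]),pix(t,[*PL,.232]))
w=snap("wrist"); print(pix(w,[*C,.217]),pix(w,[*PL,.232]))
cv2.imwrite("pics/w6.png",np.hstack([w["img"][0:300],cv2.resize(t["img"][140:240,230:350],(240,300))])[:,:,::-1])
E
```

```text
time: 23.63
ee_pos: [0.4323, 0.0198, 0.0914]
eef_rot: [0.97, 0.243, -0.0, -0.0]
ft_force: [-0.8, 0.7, 0.1]
width: 0.0434
grip_force: 20.0
time: 24.3
ee_pos: [0.4319, 0.02, 0.2538]
eef_rot: [0.97, 0.243, 0.0, 0.0]
ft_force: [1.7, -0.9, 1.2]
width: 0.0694
grip_force: 0.0
time: 24.55
ee_pos: [0.4332, 0.0198, 0.2834]
eef_rot: [0.97, 0.243, 0.002, 0.001]
ft_force: [1.0, -0.6, -0.8]
width: 0.0694
grip_force: 0.0
(np.int64(138), np.float64(289.9), np.float64(226.7)) [[288.63394426 223.79339287]]
shift [0.0863 0.0502 0.002 ]  turn -1.571 (j7 -1.16)  t=24.6
[[285.78860078 186.38769785]] [[255.98520469 202.57244198]]
[[355.26674773  98.43420317]] [[198.8832368   96.60020609]]
```

View pics/w6.png

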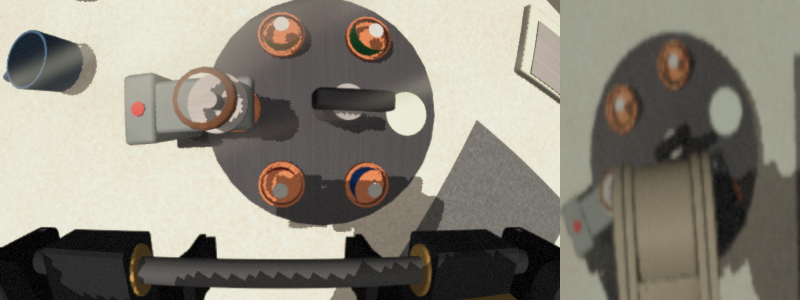

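The wrist view shows all four pods seated: yellow (281,33), green (368,37), red (281,184), blue (367,184). The bar is at (353,99) and the knob at (205,98), both as predicted. Next I turn the gripper to grip the bar.

```bash
python3 -m pendant '[[0.03,0.017,0,0],[0.03,0.017,0,0],[0.026,0.016,0,0],[0,0,0,0.121],[0,0,0,0.121],[0,0,0,0.121],[0,0,0,0.121],[0,0,0,0.121]]'; python3 -m pendant '[[0,0,0,0.121],[0,0,0,0.121],[0,0,0,0.121],[0,0,0,0.121],[0,0,0,0.121],[0,0,0,0.121],[0,0,0,0.12],[0,0,0,0.12]]';python3 - <<'E'
from h import *
togo([*C,.197],YB)
E
```

```text
time: 25.37
ee_pos: [0.5312, 0.0163, 0.2801]
eef_rot: [0.998, -0.06, -0.001, -0.0]
ft_force: [0.2, -0.0, -0.2]
width: 0.0695
grip_force: 0.0
time: 26.03
ee_pos: [0.531, 0.0134, 0.2718]
eef_rot: [0.906, -0.422, -0.007, 0.009]
ft_force: [0.9, 0.4, -1.4]
width: 0.0696
grip_force: 0.0
shift [-0.001  -0.0042  0.0748]  turn 0.208 (j7 -2.59)  t=26.0
```

Positive turns lower j7 and it has reached its limit, so I go round the other way.

```bash
R='[[0,0,0,-0.122],[0,0,0,-0.122],[0,0,0,-0.122],[0,0,0,-0.122],[0,0,0,-0.122],[0,0,0,-0.122],[0,0,0,-0.122],[0,0,0,-0.122]]'; python3 -m pendant '[[0,0,0,-0.122],[0,0,0,-0.122],[0,0,0,-0.122],[0,0,0,-0.122],[0,0,0,-0.122],[0,0,0,-0.122],[0,0,0,-0.122],[0,0,0,-0.122]]' >/dev/null; python3 -m pendant '[[0,0,0,-0.122],[0,0,0,-0.122],[0,0,0,-0.122],[0,0,0,-0.122],[0,0,0,-0.122],[0,0,0,-0.122],[0,0,0,-0.122],[0,0,0,-0.122]]' >/dev/null;  python3 -m pendant '[[0,0,0,-0.122],[0,0,0,-0.122],[0,0,0,-0.122],[0,0,0,-0.122],[0,0,0,-0.122],[0,0,0,-0.122],[0,0,0,-0.122],[0,0,0,-0.122]]';python3 - <<'E'
from h import *
togo([*C,.197],YB)
E
```

```text
time: 28.03
ee_pos: [0.531, 0.0145, 0.2719]
eef_rot: [0.513, 0.858, -0.009, -0.006]
ft_force: [-0.1, -0.3, 0.5]
width: 0.0695
grip_force: 0.0
shift [0.0008 0.0034 0.0748]  turn 0.003 (j7 0.31)  t=28.0
```

```bash
python3 -m pendant '[[0.001,0.003,0.02,0],[0,0,0.025,0],[0,0,0.02,0],[0,0,0.01,0],[0,0,0,0],[0,0,0,0]]';python3 - <<'E'
from h import *
togo([*C,.197],YB)
w=snap("wrist","w7")
E
```

```text
time: 28.53
ee_pos: [0.5323, 0.016, 0.1981]
eef_rot: [0.516, 0.857, -0.009, -0.005]
ft_force: [1.0, -0.1, 0.9]
width: 0.0698
grip_force: 0.0
shift [ 0.0001 -0.      0.0011]  turn -0.003 (j7 0.28)  t=28.5
```

View pics/w7.png

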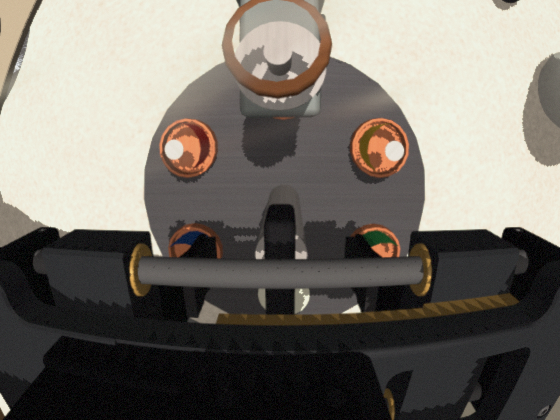

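The bar at u=281 is centred between the fingers, and the knob is at (277,40).

```bash
python3 -m pendant '[[0,0,0,0],[0,0,0,0],[0,0,0,0],[0,0,0,0],[0,0,0,0],[0,0,0,0],[0,0,0,0],[0,0,0,0]]' 0.02 30; python3 -m pendant '[[0,0,0,0],[0,0,0,0]]'; python3 -m pendant '[[0,0,0,-0.117],[0,0,0,-0.117],[0,0,0,-0.117],[0,0,0,-0.117],[0,0,0,-0.117],[0,0,0,-0.117],[0,0,0,-0.117],[0,0,0,-0.117]]'; python3 -m pendant '[[0,0,0,-0.117],[0,0,0,0],[0,0,0,0]]'
```

```text
time: 29.25
ee_pos: [0.5327, 0.0161, 0.1985]
eef_rot: [0.516, 0.857, -0.009, -0.004]
ft_force: [1.8, 1.1, 4.5]
width: 0.0244
grip_force: 1.8
time: 29.42
ee_pos: [0.5325, 0.0159, 0.1987]
eef_rot: [0.516, 0.857, -0.009, -0.004]
ft_force: [-2.3, -0.1, 1.5]
width: 0.0138
grip_force: 30.7
time: 30.08
ee_pos: [0.5323, 0.0157, 0.1987]
eef_rot: [0.071, 0.997, -0.006, -0.008]
ft_force: [-3.8, -0.4, 4.9]
width: 0.0137
grip_force: 31.2
time: 30.33
ee_pos: [0.5323, 0.0156, 0.1987]
eef_rot: [0.015, 1.0, -0.006, -0.008]
ft_force: [-3.1, -1.8, 6.2]
width: 0.0136
grip_force: 30.6
```

```bash
python3 -m pendant '[[0,0,0,0],[0,0,0,0],[0,0,0,0],[0,0,0,0],[0,0,-0.03,0],[0,0,-0.04,0],[0,0,-0.01,0],[0,0,0,0]]' 0.45 20
python3 - <<'E'
from h import *
s=snap("scene","s8")
print([ (n,col(s,n,(265,250),75)) for n in HS])
print([pix(s,[*slot(k),.079])[0].round(0) for k in (1,2,3,4,5)])
togo([*PL,.27])
E
```

```text
time: 31.0
ee_pos: [0.5352, 0.0176, 0.2816]
eef_rot: [0.015, 1.0, -0.005, -0.006]
ft_force: [-0.3, -0.5, -0.3]
width: 0.0391
grip_force: 0.0
[('yellow', (np.int64(193), np.float64(310.3), np.float64(253.2))), ('green', (np.int64(186), np.float64(289.9), np.float64(280.3))), ('blue', (np.int64(177), np.float64(225.7), np.float64(251.3))), ('red', (np.int64(149), np.float64(249.3), np.float64(226.2)))]
[array([244., 276.]), array([290., 276.]), array([311., 249.]), array([289., 224.]), array([248., 223.])]
shift [0.0518 0.0856 0.0092]   t=31.1
```

Yellow is under the plunger. Move over the knob with the fingers shut.

```bash
python3 -m pendant '[[0.017,0.028,0,0],[0.017,0.028,0,0],[0.016,0.028,0,0],[0,0,0,0],[0,0,0,0],[0,0,0,0]]' 0 20
python3 - <<'E'
from h import *
togo([*PL,.25])
E
```

```text
time: 31.55
ee_pos: [0.4862, 0.1017, 0.2772]
eef_rot: [0.015, 1.0, -0.006, -0.009]
ft_force: [0.5, -0.4, -0.2]
width: 0.0069
grip_force: 0.0
shift [0.0007 0.0029 0.0272]   t=31.6
```

```bash
python3 -m pendant '[[0,0.002,0.014,0],[0,0,0.014,0],[0,0,0.005,0],[0,0,0.008,0],[0,0,0.008,0],[0,0,0.008,0],[0,0,0,0]]'; python3 -m pendant '[[0,0,0.005,0],[0,0,0.003,0],[0,0,0,0],[0,0,0,0]]'
```

```text
time: 32.13
ee_pos: [0.4859, 0.1028, 0.2206]
eef_rot: [0.016, 1.0, -0.006, -0.008]
ft_force: [-3.7, -2.2, 9.1]
width: 0.0006
grip_force: 4.4
time: 32.47
ee_pos: [0.486, 0.1028, 0.2141]
eef_rot: [0.016, 1.0, -0.006, -0.008]
ft_force: [-3.9, -3.1, 10.6]
width: 0.0001
grip_force: 5.5
```

```bash
python3 -m pendant '[[0,0,0.002,0],[0,0,0.002,0],[0,0,0,0],[0,0,0,0],[0,0,0,0]]'
python3 - <<'E'
from h import *
s=snap("scene"); cv2.imwrite("pics/s9.png",cv2.resize(s["img"][170:310,190:370],None,fx=3,fy=3)[:,:,::-1])
E
```

```text
time: 32.88
ee_pos: [0.4862, 0.1029, 0.2131]
eef_rot: [0.016, 1.0, -0.006, -0.007]
ft_force: [-15.5, -5.4, 39.1]
width: 0.0006
grip_force: 19.5
```

View pics/s9.png

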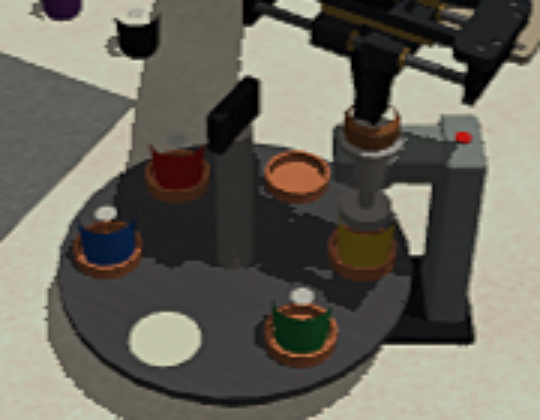

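The plunger is fully down on yellow: the force jumped to 39 N at the stop. Now back up, with a half turn of the wrist to unwind it.

```bash
python3 -m pendant '[[0,0,-0.03,0],[0,0,-0.03,0],[-0.012,-0.02,-0.01,0],[-0.017,-0.028,0,0],[-0.017,-0.028,0,0],[0,0,0,0.121],[0,0,0,0.121]]' 0.45; python3 -m pendant '[[0,0,0,0.121],[0,0,0,0.121],[0,0,0,0.121],[0,0,0,0.121],[0,0,0,0.121],[0,0,0,0.121],[0,0,0,0.121],[0,0,0,0.121]]' >/dev/null;  python3 -m pendant '[[0,0,0,0.121],[0,0,0,0.121],[0,0,0,0.121],[0,0,0,0.121],[0,0,0,0.121],[0,0,0,0.121],[0,0,0,0.121],[0,0,0,0.121]]' >/dev/null;  python3 -m pendant '[[0,0,0,0.121],[0,0,0,0.121],[0,0,0,0.121],[0,0,0,0.121],[0,0,0,0.121],[0,0,0,0.121],[0,0,0,0.121],[0,0,0,0.121]]'
python3 - <<'E'
from h import *
togo([*C,.198],YB+np.pi/3)
E
```

```text
time: 33.52
ee_pos: [0.531, 0.0241, 0.2786]
eef_rot: [0.141, 0.99, -0.006, -0.008]
ft_force: [-0.3, 0.2, 0.5]
width: 0.0363
grip_force: 0.0
time: 35.52
ee_pos: [0.5304, 0.0264, 0.279]
eef_rot: [1.0, -0.021, -0.008, 0.005]
ft_force: [0.6, 0.6, -0.2]
width: 0.0393
grip_force: 0.0
shift [0.0035 0.0093 0.0811]  turn -0.008 (j7 -1.80)  t=35.5
```

```bash
python3 -m pendant '[[0.003,0.009,0,-0.008],[0,0,0.02,0],[0,0,0,0],[0,0,0,0]]';python3 - <<'E'
from h import *
togo([*C,.198],YB+np.pi/3)
E
```

```text
time: 35.85
ee_pos: [0.5322, 0.0168, 0.2586]
eef_rot: [1.0, -0.012, -0.009, 0.005]
ft_force: [0.6, -0.1, 0.1]
width: 0.039
grip_force: 0.0
shift [0.0012 0.     0.0606]  turn 0.009 (j7 -1.77)  t=35.9
```

Descend, grip, turn 60° counter-clockwise and release.

```bash
python3 -m pendant '[[0,0,0.02,0.008],[0,0,0.025,0],[0,0,0.015,0],[0,0,0,0]]'; python3 -m pendant '[[0,0,0,0],[0,0,0,0],[0,0,0,0],[0,0,0,0],[0,0,0,0],[0,0,0,0]]' 0.02 30; python3 -m pendant '[[0,0,0,-0.117],[0,0,0,-0.117],[0,0,0,-0.117],[0,0,0,-0.117],[0,0,0,-0.117],[0,0,0,-0.117],[0,0,0,-0.117],[0,0,0,-0.117]]'; python3 -m pendant '[[0,0,0,-0.117],[0,0,0,0],[0,0,0,0]]'
```

```text
time: 36.18
ee_pos: [0.5302, 0.0166, 0.197]
eef_rot: [1.0, -0.016, -0.01, 0.005]
ft_force: [-0.9, -0.8, -0.1]
width: 0.0391
grip_force: 0.0
time: 36.68
ee_pos: [0.5321, 0.0156, 0.2004]
eef_rot: [1.0, -0.018, -0.007, 0.006]
ft_force: [-1.5, -5.0, 4.2]
width: 0.0139
grip_force: 29.9
time: 37.35
ee_pos: [0.5323, 0.0152, 0.2004]
eef_rot: [0.899, 0.437, -0.009, 0.003]
ft_force: [0.4, -6.3, 3.1]
width: 0.0137
grip_force: 30.1
time: 37.6
ee_pos: [0.5324, 0.0152, 0.2004]
eef_rot: [0.873, 0.487, -0.009, 0.002]
ft_force: [-0.1, -5.5, 3.6]
width: 0.014
grip_force: 30.1
```

```bash
python3 -m pendant '[[0,0,0,0],[0,0,0,0],[0,0,0,0],[0,0,0,0],[0,0,-0.03,0],[0,0,-0.04,0],[0,0,-0.01,0],[0,0,0,0]]' 0.45 20
python3 - <<'E'
from h import *
s=snap("scene")
print([ (n,col(s,n,(265,250),75)) for n in HS])
togo([*PL,.275])
E
```

```text
time: 38.27
ee_pos: [0.5344, 0.0185, 0.2831]
eef_rot: [0.873, 0.488, -0.007, 0.002]
ft_force: [-0.5, 0.2, -0.8]
width: 0.0387
grip_force: 0.0
[('yellow', (np.int64(176), np.float64(289.1), np.float64(226.8))), ('green', (np.int64(172), np.float64(309.9), np.float64(251.5))), ('blue', (np.int64(185), np.float64(244.9), np.float64(280.1))), ('red', (np.int64(161), np.float64(225.2), np.float64(251.2)))]
shift [ 0.0479 -0.0864  0.0055]   t=38.3
```

Green is under the plunger.

```bash
python3 -m pendant '[[0.016,-0.029,0,0],[0.016,-0.029,0,0],[0.016,-0.028,0,0],[0,0,0,0],[0,0,0,0],[0,0,0,0]]' 0 20
python3 - <<'E'
from h import *
togo([*PL,.213])
E
```

```text
time: 38.82
ee_pos: [0.4847, 0.1033, 0.2783]
eef_rot: [0.873, 0.487, -0.01, 0.0]
ft_force: [-0.8, -0.1, -0.2]
width: 0.0072
grip_force: 0.0
shift [0.0023 0.0004 0.0653]   t=38.8
```

```bash
python3 -m pendant '[[0.001,0,0.014,0],[0,0,0.014,0],[0,0,0.01,0],[0,0,0.01,0],[0,0,0.008,0],[0,0,0.006,0],[0,0,0,0],[0,0,0,0]]'; python3 -m pendant '[[0,0,0.002,0],[0,0,0.001,0],[0,0,0,0],[0,0,0,0]]'
```

```text
time: 39.48
ee_pos: [0.4851, 0.1029, 0.2177]
eef_rot: [0.874, 0.487, -0.009, 0.001]
ft_force: [-2.2, -2.5, 9.6]
width: 0.0007
grip_force: 4.9
time: 39.82
ee_pos: [0.4851, 0.103, 0.215]
eef_rot: [0.874, 0.487, -0.009, 0.001]
ft_force: [-1.6, -2.7, 10.9]
width: 0.0006
grip_force: 5.3
```

```bash
python3 -m pendant '[[0,0,0.002,0],[0,0,0.001,0],[0,0,0,0],[0,0,0,0]]'
```

```text
time: 40.15
ee_pos: [0.4852, 0.103, 0.2133]
eef_rot: [0.874, 0.487, -0.009, 0.001]
ft_force: [-6.6, -4.3, 21.8]
width: 0.0004
grip_force: 10.9
```

Green is at the stop (22 N). Next, two clicks for blue.

```bash
python3 -m pendant '[[0,0,-0.03,0],[0,0,-0.03,0],[-0.016,0.029,-0.01,0],[-0.016,0.029,0,0],[-0.016,0.028,0,0],[0,0,0,0],[0,0,0,0],[0,0,0,0]]' 0.45
python3 - <<'E'
from h import *
togo([*C,.198],YB+2*np.pi/3)
E
```

```text
time: 40.82
ee_pos: [0.5332, 0.0188, 0.2807]
eef_rot: [0.873, 0.487, -0.01, -0.0]
ft_force: [0.1, 1.0, 0.3]
width: 0.0379
grip_force: 0.0
shift [-0.0014  0.0014  0.0827]  turn 0.004 (j7 -0.74)  t=40.8
```

```bash
python3 -m pendant '[[-0.001,0.001,0.03,0],[0,0,0.03,0],[0,0,0.022,0],[0,0,0,0],[0,0,0,0]]'; python3 -m pendant '[[0,0,0,0],[0,0,0,0],[0,0,0,0],[0,0,0,0],[0,0,0,0],[0,0,0,0]]' 0.02 30; python3 -m pendant '[[0,0,0,-0.117],[0,0,0,-0.117],[0,0,0,-0.117],[0,0,0,-0.117],[0,0,0,-0.117],[0,0,0,-0.117],[0,0,0,-0.117],[0,0,0,-0.117]]'; python3 -m pendant '[[0,0,0,-0.117],[0,0,0,-0.117],[0,0,0,-0.117],[0,0,0,-0.117],[0,0,0,-0.117],[0,0,0,-0.117],[0,0,0,-0.117],[0,0,0,-0.117]]';python3 -m pendant '[[0,0,0,-0.117],[0,0,0,-0.117],[0,0,0,0],[0,0,0,0]]'
```

```text
time: 41.23
ee_pos: [0.5317, 0.0174, 0.1992]
eef_rot: [0.873, 0.488, -0.01, 0.0]
ft_force: [-0.7, -1.5, 1.6]
width: 0.0388
grip_force: 0.0
time: 41.73
ee_pos: [0.5331, 0.0163, 0.2001]
eef_rot: [0.873, 0.487, -0.009, 0.001]
ft_force: [1.3, -0.3, 2.4]
width: 0.0138
grip_force: 30.0
time: 42.4
ee_pos: [0.5323, 0.0164, 0.2]
eef_rot: [0.557, 0.83, -0.009, -0.004]
ft_force: [-5.1, -0.7, 5.2]
width: 0.0142
grip_force: 30.2
time: 43.07
ee_pos: [0.5318, 0.0158, 0.2]
eef_rot: [0.123, 0.992, -0.007, -0.008]
ft_force: [-5.7, -2.7, 8.2]
width: 0.0137
grip_force: 30.0
time: 43.4
ee_pos: [0.5319, 0.0156, 0.2]
eef_rot: [0.009, 1.0, -0.006, -0.009]
ft_force: [-6.0, -3.9, 8.6]
width: 0.0137
grip_force: 30.0
```

```bash
python3 -m pendant '[[0,0,0,0],[0,0,0,0],[0,0,0,0],[0,0,0,0],[0,0,-0.03,0],[0,0,-0.04,0],[0,0,-0.01,0],[0,0,0,0]]' 0.45 20
python3 - <<'E'
from h import *
s=snap("scene")
print([ (n,col(s,n,(265,250),75)) for n in HS])
togo([*PL,.275])
E
```

```text
time: 44.07
ee_pos: [0.5353, 0.0179, 0.2829]
eef_rot: [0.009, 1.0, -0.005, -0.005]
ft_force: [0.6, -0.8, -0.7]
width: 0.039
grip_force: 0.0
[('yellow', (np.int64(191), np.float64(225.8), np.float64(250.7))), ('green', (np.int64(149), np.float64(248.8), np.float64(226.6))), ('blue', (np.int64(172), np.float64(310.0), np.float64(251.9))), ('red', (np.int64(145), np.float64(290.0), np.float64(281.1)))]
shift [0.0508 0.0859 0.0054]   t=44.1
```

Blue is under the plunger.

```bash
python3 -m pendant '[[0.017,0.029,0,0],[0.017,0.029,0,0],[0.016,0.029,0,0],[0,0,0,0],[0,0,0,0],[0,0,0,0]]' 0 20
python3 - <<'E'
from h import *
togo([*PL,.213])
E
python3 -m pendant '[[0,0,0.014,0],[0,0,0.014,0],[0,0,0.01,0],[0,0,0.01,0],[0,0,0.008,0],[0,0,0.006,0],[0,0,0.002,0],[0,0,0,0]]'; python3 -m pendant '[[0,0,0.002,0],[0,0,0,0],[0,0,0,0],[0,0,0,0]]'
```

```text
time: 44.62
ee_pos: [0.4851, 0.1045, 0.2784]
eef_rot: [0.009, 1.0, -0.006, -0.009]
ft_force: [0.5, -1.1, -0.1]
width: 0.0075
grip_force: 0.0
shift [-0.0011  0.0006  0.0654]   t=44.6
time: 45.28
ee_pos: [0.4849, 0.1036, 0.2154]
eef_rot: [0.009, 1.0, -0.005, -0.008]
ft_force: [-2.0, -2.1, 10.8]
width: 0.0005
grip_force: 5.3
time: 45.62
ee_pos: [0.4849, 0.1036, 0.214]
eef_rot: [0.009, 1.0, -0.006, -0.008]
ft_force: [-3.0, -2.7, 11.1]
width: 0.0005
grip_force: 5.5
```

```bash
python3 -m pendant '[[0,0,0.002,0],[0,0,0,0],[0,0,0,0],[0,0,0,0]]';  python3 -m pendant '[[0,0,-0.03,0],[0,0,-0.03,0],[-0.017,-0.029,-0.01,0],[-0.017,-0.029,0,0],[-0.016,-0.029,0,0],[0,0,0,0],[0,0,0,0]]' 0.45
python3 - <<'E'
from h import *
togo([*C,.198],YB+np.pi/3)
E
```

```text
time: 45.95
ee_pos: [0.485, 0.1036, 0.2133]
eef_rot: [0.01, 1.0, -0.006, -0.007]
ft_force: [-7.2, -3.7, 25.1]
width: 0.0004
grip_force: 12.0
time: 46.53
ee_pos: [0.5342, 0.0147, 0.2802]
eef_rot: [0.011, 1.0, -0.005, -0.009]
ft_force: [-0.3, 1.0, 0.7]
width: 0.0362
grip_force: 0.0
shift [0.0005 0.0022 0.0822]  turn 0.011 (j7 1.34)  t=46.5
```

Blue is at the stop (25 N). j7 is at 1.34, so one more click fits without unwinding.

```bash
python3 -m pendant '[[0,0.002,0.03,0.01],[0,0,0.03,0],[0,0,0.022,0],[0,0,0,0],[0,0,0,0]]'; python3 -m pendant '[[0,0,0,0],[0,0,0,0],[0,0,0,0],[0,0,0,0],[0,0,0,0],[0,0,0,0]]' 0.02 30; python3 -m pendant '[[0,0,0,-0.117],[0,0,0,-0.117],[0,0,0,-0.117],[0,0,0,-0.117],[0,0,0,-0.117],[0,0,0,-0.117],[0,0,0,-0.117],[0,0,0,-0.117]]'; python3 -m pendant '[[0,0,0,-0.117],[0,0,0,0],[0,0,0,0],[0,0,0,0]]'
```

```text
time: 46.95
ee_pos: [0.5317, 0.0191, 0.199]
eef_rot: [0.013, 1.0, -0.005, -0.009]
ft_force: [0.5, 0.2, 0.3]
width: 0.0389
grip_force: 0.0
time: 47.45
ee_pos: [0.533, 0.0157, 0.2004]
eef_rot: [0.015, 1.0, -0.007, -0.008]
ft_force: [-2.0, -10.0, 4.8]
width: 0.0137
grip_force: 29.9
time: 48.12
ee_pos: [0.5328, 0.016, 0.2003]
eef_rot: [-0.44, 0.898, -0.003, -0.01]
ft_force: [-2.9, -7.8, 3.6]
width: 0.0138
grip_force: 30.1
time: 48.45
ee_pos: [0.5329, 0.0161, 0.2003]
eef_rot: [-0.49, 0.872, -0.002, -0.01]
ft_force: [-2.8, -7.3, 5.3]
width: 0.0135
grip_force: 30.1
```

```bash
python3 -m pendant '[[0,0,0,0],[0,0,0,0],[0,0,0,0],[0,0,0,0],[0,0,-0.03,0],[0,0,-0.04,0],[0,0,-0.01,0],[0,0,0,0]]' 0.45 20
python3 - <<'E'
from h import *
s=snap("scene")
print([ (n,col(s,n,(265,250),75)) for n in HS], r.read_state()["joint_positions"][6])
togo([*PL,.275])
E
```

```text
time: 49.12
ee_pos: [0.5352, 0.0201, 0.2828]
eef_rot: [-0.491, 0.871, -0.002, -0.007]
ft_force: [-0.3, -0.6, 0.1]
width: 0.0388
grip_force: 0.0
[('yellow', (np.int64(196), np.float64(244.2), np.float64(280.6))), ('green', (np.int64(174), np.float64(225.6), np.float64(251.8))), ('blue', (np.int64(153), np.float64(288.2), np.float64(226.7))), ('red', (np.int64(141), np.float64(311.2), np.float64(251.9)))] 2.3488616388472727
shift [-0.0468  0.086   0.0054]   t=49.2
```

```bash
python3 -m pendant '[[-0.016,0.029,0,0],[-0.016,0.029,0,0],[-0.015,0.029,0,0],[0,0,0,0],[0,0,0,0],[0,0,0,0]]' 0 20
python3 - <<'E'
from h import *
togo([*PL,.213])
E
python3 -m pendant '[[0,0,0.014,0],[0,0,0.014,0],[0,0,0.01,0],[0,0,0.01,0],[0,0,0.008,0],[0,0,0.006,0],[0,0,0.003,0],[0,0,0,0]]'; python3 -m pendant '[[0,0,0.002,0],[0,0,0,0],[0,0,0,0],[0,0,0,0]]'
```

```text
time: 49.67
ee_pos: [0.4836, 0.1039, 0.2785]
eef_rot: [-0.49, 0.871, -0.001, -0.01]
ft_force: [0.2, -0.7, -0.2]
width: 0.007
grip_force: 0.0
shift [-0.0023 -0.0017  0.0654]   t=49.7
time: 50.33
ee_pos: [0.4835, 0.1029, 0.2143]
eef_rot: [-0.49, 0.872, -0.001, -0.01]
ft_force: [-1.4, -3.5, 9.0]
width: 0.0001
grip_force: 5.4
time: 50.67
ee_pos: [0.4835, 0.1029, 0.2134]
eef_rot: [-0.49, 0.872, -0.001, -0.009]
ft_force: [-3.7, -2.8, 15.3]
width: 0.0008
grip_force: 8.0
```

Red is at the stop; one more mm and hold, then return to the bar.

```bash
python3 -m pendant '[[0,0,0.001,0],[0,0,0,0],[0,0,0,0],[0,0,0,0]]';  python3 -m pendant '[[0,0,-0.03,0],[0,0,-0.03,0],[0.016,-0.029,-0.01,0],[0.016,-0.029,0,0],[0.015,-0.029,0,0],[0,0,0,0],[0,0,0,0]]' 0.45
python3 - <<'E'
from h import *
togo([*C,.198],YB+2*np.pi/3)
E
```

```text
time: 51.0
ee_pos: [0.4836, 0.1029, 0.2133]
eef_rot: [-0.49, 0.872, -0.002, -0.009]
ft_force: [-7.7, -5.8, 25.3]
width: 0.0003
grip_force: 12.8
time: 51.58
ee_pos: [0.5343, 0.0169, 0.2802]
eef_rot: [-0.489, 0.872, 0.0, -0.01]
ft_force: [-0.6, 0.8, 0.0]
width: 0.0363
grip_force: 0.0
shift [0.0003 0.0005 0.0822]  turn 0.007 (j7 2.35)  t=51.6
```

```bash
python3 -m pendant '[[0,0,0.03,0.007],[0,0,0.03,0],[0,0,0.022,0],[0,0,0,0],[0,0,0,0]]'; python3 -m pendant '[[0,0,0,0],[0,0,0,0],[0,0,0,0],[0,0,0,0],[0,0,0,0],[0,0,0,0]]' 0.02 30; python3 -m pendant '[[0,0,0,0.117],[0,0,0,0.117],[0,0,0,0.117],[0,0,0,0.117],[0,0,0,0.117],[0,0,0,0.117],[0,0,0,0.117],[0,0,0,0.117]]'; python3 -m pendant '[[0,0,0,0.117],[0,0,0,0.117],[0,0,0,0.117],[0,0,0,0.117],[0,0,0,0.117],[0,0,0,0.117],[0,0,0,0.117],[0,0,0,0.117]]';python3 -m pendant '[[0,0,0,0.117],[0,0,0,0.111],[0,0,0,0],[0,0,0,0]]'
```

```text
time: 52.0
ee_pos: [0.5317, 0.0191, 0.199]
eef_rot: [-0.488, 0.873, 0.0, -0.01]
ft_force: [-0.8, -0.2, 1.1]
width: 0.039
grip_force: 0.0
time: 52.5
ee_pos: [0.5339, 0.0178, 0.2001]
eef_rot: [-0.487, 0.873, -0.002, -0.008]
ft_force: [6.1, -2.2, -1.0]
width: 0.0137
grip_force: 30.0
time: 53.17
ee_pos: [0.5351, 0.0159, 0.2001]
eef_rot: [-0.037, 0.999, -0.006, -0.006]
ft_force: [13.3, -8.1, -5.2]
width: 0.0135
grip_force: 30.2
time: 53.83
ee_pos: [0.5342, 0.0139, 0.2001]
eef_rot: [0.419, 0.908, -0.01, -0.003]
ft_force: [4.4, -14.9, 0.2]
width: 0.0141
grip_force: 30.2
time: 54.17
ee_pos: [0.5337, 0.0137, 0.2001]
eef_rot: [0.517, 0.856, -0.01, -0.002]
ft_force: [3.0, -14.8, 1.0]
width: 0.0141
grip_force: 30.1
```

```bash
python3 -m pendant '[[0,0,0,0],[0,0,0,0],[0,0,0,0],[0,0,0,0],[0,0,-0.03,0],[0,0,-0.04,0],[0,0,-0.04,0],[0,0,-0.03,0]]' 0.5 20; python3 -m pendant '[[0,0,0,0],[0,0,0,0],[0,0,0,0],[0,0,0,0],[0,0,0,0],[0,0,0,0],[0,0,0,0],[0,0,0,0]]'
python3 - <<'E'
from h import *
s=snap("scene"); w=snap("wrist")
print([ (n,col(s,n,(265,250),75)) for n in HS])
cv2.imwrite("pics/f.png",np.hstack([cv2.resize(s["img"][170:310,190:370],(540,420)),cv2.resize(w["img"],(260,195*420//195))[:420]])[:,:,::-1])
E
```

```text
time: 54.83
ee_pos: [0.5348, 0.0206, 0.3426]
eef_rot: [0.514, 0.858, -0.008, -0.004]
ft_force: [1.5, 0.2, 0.7]
width: 0.0432
grip_force: 0.0
time: 55.5
ee_pos: [0.5346, 0.0199, 0.339]
eef_rot: [0.515, 0.857, -0.009, -0.005]
ft_force: [0.0, 0.9, -0.1]
width: 0.0434
grip_force: 0.0
[('yellow', (np.int64(175), np.float64(249.7), np.float64(226.4))), ('green', (np.int64(153), np.float64(288.0), np.float64(226.7))), ('blue', (np.int64(184), np.float64(290.0), np.float64(280.3))), ('red', (np.int64(152), np.float64(244.4), np.float64(280.5)))]
```

View pics/f.png

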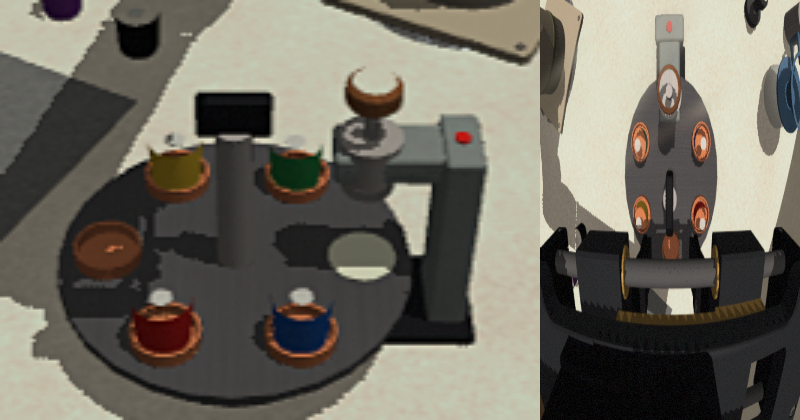

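The white station at (362,257) in the enlargement is under the raised plunger. All four pods stand in their cups, and the gripper touches nothing.

```bash
python3 -c "
from bench import r
print(r.close_job())"
```

```text
the job is handed in; nothing more can be done
None
```

I handed the job in at about 56 s: yellow, green, blue and red were each pressed to the stop in that order, all four pods stand in their cups, and the white station is under the raised plunger; no verdict was returned.

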